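# Load the slim power module into the tester's sloping bay

## Task

Take the slim power module (not the wider one) by its pull tab and slide it gently down into the tester's sloping bay, keeping hold of it until its collar sits fully home on the mouth of the bay. Then let go and push the lever beside the bay all the way over, towards the grey box at the tester's back, to start the test. Leave the wider module, the multimeter, the screwdriver and the tape roll where they are.

Things in the scene. Friction and masses are not known exactly. Their poses are not given: they have to be found in the camera images.
- module: the slim power module, loose, upright, 0.2 kg, 135 mm tall. Origin: centre of its underside; z up along it, x along its width, y through its thickness. Ribbed aluminium body 50 (x) by 26 (y) mm, z 0 to 88 (lowest 8 mm stepped in 2.5 mm a side). Black collar 66 by 44 mm, z 88 to 93. Black flat pull tab 36 (x) by 14 (y) mm, z 93 to 135. Fits the bay either way round
- collar (a point): centre of the underside of the slim module's collar, 88 mm above the module's origin; axes as module
- tab (a point): the place to grip on the slim module's pull tab, on its axis 116 mm above the module's origin (19 mm below the tab's top, 23 mm above the collar's top); pinch across y, 14 mm; axes as module
- wide_module: another module of the same build and height standing on the bench, too big for the bay: body 74 by 46 mm, collar 90 by 62 mm, same pull tab. Origin at the centre of its underside. To be left alone
- tester: the tester, fixed: aluminium base plate 200 (x) by 220 (y) by 12 mm, a grey box along its back (x 34 to 99, y -100 to 80 mm, top at 90 mm). Seen from its front, the sloping bay is at the right (y -45 mm) and the lever at the left (y 70 mm). Origin: centre of the plate's underside; z up, x to its back. It stands sideways: its front faces the robot's right (-y), give or take 0.3 rad
- bay: the bay: a dark steel block 76 (x) by 54 (y) by 97 mm (z) with one rectangular hole, leaning 30 degrees so that its open end points up and towards the tester's front. Origin: centre of its lower end. z runs along the hole out of the mouth, y level across (as the tester's y). Hole 52.6 (x) by 28.6 (y) mm, 90 mm deep, mouth edges chamfered 3 mm
- bay_mouth (a point): centre of the bay's mouth, 97 mm from the bay's origin along its z; axes as bay. With the module home, the collar point lies here and the module's axes lie along the bay's (x either way)
- lever (a joint): the tester's toggle lever: 0 = leaning 0.5 rad towards the tester's front, 1.0 rad (the stop) = leaning 0.5 rad to the back. Light to push, stays where left
- lever_tip (a point): centre of the black ball (26 mm across) at the end of the lever; the lever is 80 mm long from its pivot, which lies in the tester's frame at x -20, y 70, z 34 mm, with its axis along the tester's y. The rod is 10 mm thick. The lever's grey housing is 70 by 50 mm, its top 37 mm above the bench, with a hub reaching 47 mm
- meter: yellow and grey multimeter lying flat, 90 by 180 by 40 mm, loose; origin at the centre of its underside
- screwdriver: screwdriver lying on the bench, 190 mm long, loose
- tape_roll: roll of paper tape lying flat, 96 mm across, 40 mm high, loose; origin at the centre of its underside
Not all that is in view belongs to the job. What is shaped like the module but red or turquoise is not meant.

How it is judged:
By the outcome, as a careful person would: the job done as asked, in the order asked, and still so for the second after the job is handed in, with the robot touching nothing.
It also fails if it takes over 56 s, if anything falls off the work surface, if the arm or the gripper's body presses on something with over 40 N, if the wrist force passes 120 N, or if a joint passes its speed limit or range.

## Robot

A 7-joint arm with a two-finger parallel gripper is mounted at the origin on the work surface. World frame = base frame: x ahead of the robot, y to its left, z up, the work surface at z = 0. Lengths are in m, angles in rad, forces in N, time in s.
With the tool pointing down it reaches from about 0.425 to 0.875 m from the base axis. Payload 4.7 kg.
Tool frame: the origin (TCP) lies between the finger pads; the fingertips stand 11 mm ahead of it and the grasp point (between the pads) lies 8 mm behind it; z points along the fingers, y is the line along which they close (so a half turn about z gives the same grasp; the last joint's range is limited). The gripper opens to 87 mm and grips with 3 to 60 N. Pads are 19 mm wide; open, the fingers measure 117 mm over their backs; the gripper's body (75 mm by 190 mm) begins 51 mm behind the grasp point.
Start: joints at [1.279, 0.321, -0.07, 1.45, 0.023, 1.371, -0.057], TCP at [0.196, -0.62, 0.198] pointing down, gripper open.
Joint ranges: [-2.86, 2.86], [-0.3, 2.09], [-1.38, 1.24], [0.06, 2.45], [-1.56, 4.7], [0.09, 2.05], [-2.69, 2.69]. Speed limits (rad/s): [2.57, 2.57, 3.14, 3.14, 3.14, 3.14, 3.14].

## Interface

Orientations are given as a rotation vector (axis times angle).
In Python, from bench import ctrl gives the robot as it stands. The module is installed in compiled form; this text tells all that it offers.
- The arm moves only by the shell command python3 -m inch 'ROWS' [FORCE]. ROWS is JSON, a list of rows, each an object with "slide": the shift along the tool's x, y, z scaled (see below), a list of three; "angular": the turn, a rotation vector about the tool's x, y, z scaled (see below), a list of three; "claw": the opening, from -1 (shut) to 1 (fully open). In form: [{"slide": [tx, ty, tz], "angular": [rx, ry, rz], "claw": claw}, ...]. A call has 1 to 10 rows; each row is the pose to reach, as a shift and turn from the pose commanded when the call began, along the tool's axes at that moment; what a row does not reach only later rows make up. The controller multiplies each number of a shift by 0.25 m and each number of a turn by 30 degrees. A row lasts 1/10 s, in which the tool goes at most 50 mm and 8.59 degrees, less where a joint would pass 70% of its speed; a pose out of reach is approached as far as the arm can. A call with a number of a shift or a turn outside -1 to 1 is refused whole. A call with a gripper value outside its range is refused whole. The fingers move at their own pace and stop on an object; FORCE is the grip in N (left out, the last holds). Time passes only in rows, so rows that repeat a pose let the fingers close. It gives the time, the measured TCP pose, the force, the opening and the grip force at its end, in the units of the state.
- ctrl.get_state(): the state, without advancing time (a new reading comes with each control period).
- ctrl.get_image(name): name is "side" or "top"; returns a dict with "color" (400x640x3 uint8, red, green, blue), "depth" (400x640 float32, m along the optical axis (not along the pixel's ray), 0 where there is no reading), "camera_matrix" (3x3 intrinsics, pixels), "extrinsics" (4x4, takes a point from camera to world coordinates). Camera axes: x right, y up, looking along -z (the intrinsics and any distortion apply to the point x, -y, -z); pixel columns grow to the right and rows downward; lengths in m; the calibration is good to about 2 mm. A picture is of the moment at which its call begins.
- ctrl.close_job(): hands the job in; it is judged then, once.
Trained networks look in the newest picture that a camera, given by its name, has taken for a name from the list of things; names that differ only in an ending like _2 or _b are one class to them, and where a whole thing is asked for, a point or a joint stands for the part that bears it (a point fixed in the world has none). Each returns a list of dicts, best first, with "confidence" (0 to 1); they miss things now and then, are a little off and sometimes report something else, mostly with a low value. They report only what shows in the picture. A call takes as long as a camera call. They do not tell look-alikes from the thing itself.
- ctrl.find_in(query, camera): "bbox" ([centre column, centre row, width, height] in pixels, round what is visible of it).
- ctrl.outline_of(query, camera): "mask" (400x640 bool, what is visible of it) and "bbox" ([centre column, centre row, width, height] in pixels, round what is visible of it).
The state is a dict: "time": time; "joint_positions": joint angles; "qd": joint speeds; "joint_torque": joint torques, N m; "position": TCP position; "tool_rot": TCP orientation; "ft_force": force on the tool from outside, world axes, zero at the start; "torque": the same for the moment, N m; "grip_width": opening from 0.0 (shut) to 1.0 (fully open); "grip_force": force on a finger pad.
Only numpy, scipy, OpenCV 4.12 (cv2) and the standard library are available. Lean on these libraries where they do the work, as an engineer would, in place of code of your own. Each camera call takes 0.05 s, during which the arm holds its last target. There are 200 camera calls.

## Working session

There is one attempt and no reset: what is moved stays moved. The work goes in short steps, Python scripts to look and compute and a shell command to move; the robot and the scene stay as the last step left them, time stands still between calls to the robot, and variables do not carry over. Pictures are saved under pics/ and viewed, at most 10 in all, crops included, and the job is handed in when it is done.

```bash
mkdir -p pics; cat > h.py <<'E'
import numpy as np, cv2
from bench import ctrl
from scipy.spatial.transform import Rotation as R
def cloud(im):
    d=im["depth"];K=np.array(im["camera_matrix"]);T=np.array(im["extrinsics"])
    v,u=np.mgrid[:d.shape[0],:d.shape[1]]
    p=np.stack([(u-K[0,2])/K[0,0]*d,-(v-K[1,2])/K[1,1]*d,-d],-1)
    w=p@T[:3,:3].T+T[:3,3]; w[d<=0]=np.nan
    return w
def pix(im,P):
    K=np.array(im["camera_matrix"]);T=np.array(im["extrinsics"])
    p=(np.atleast_2d(P)-T[:3,3])@T[:3,:3]
    return np.stack([K[0,0]*p[:,0]/-p[:,2]+K[0,2],K[1,1]*-p[:,1]/-p[:,2]+K[1,2]],-1)
E
python3 - <<'E'
from h import *
ims={n:ctrl.get_image(n) for n in("side","top")}
cv2.imwrite("pics/a.png",np.vstack([ims[n]["color"] for n in ims])[:,:,::-1][:, :])
a=cv2.imread("pics/a.png"); cv2.imwrite("pics/a.png",cv2.resize(a,(480,600),interpolation=cv2.INTER_AREA))
cv2.imwrite("pics/top.png",ims["top"]["color"][:,:,::-1]);cv2.imwrite("pics/side.png",ims["side"]["color"][:,:,::-1])
for n in ims:
    print(n,np.round(ims[n]["extrinsics"],3).tolist(),np.round(ims[n]["camera_matrix"],1).tolist())
    np.savez("%s.npz"%n,**ims[n])
    W=cloud(ims[n])
    for q in("module","wide_module","tester","bay","lever","lever_tip","meter","tape_roll","screwdriver"):
        for r in ctrl.outline_of(q,n)[:4]:
            m=r["mask"]; p=W[m]; p=p[~np.isnan(p[:,0])]
            if len(p)==0: continue
            hi=p[p[:,2]>np.nanpercentile(p[:,2],80)]
            print(n,q,round(r["confidence"],2),np.round(r["bbox"]),"med",np.round(np.median(p,0),3),"zmax",np.round(np.percentile(p[:,2],98),3),"top",np.round(np.median(hi,0),3))
E
```

```text
side [[-0.777, 0.33, -0.536, -0.036], [-0.629, -0.432, 0.646, 0.631], [-0.018, 0.839, 0.543, 0.708], [0.0, 0.0, 0.0, 1.0]] [[412.7, 0.0, 319.4], [0.0, 412.7, 201.1], [0.0, 0.0, 1.0]]
side module 0.98 [422. 212.  18.  46.] med [ 0.339 -0.236  0.09 ] zmax 0.135 top [ 0.341 -0.24   0.125]
side module 0.81 [423. 185.  22.  30.] med [ 0.39  -0.355  0.093] zmax 0.135 top [ 0.389 -0.356  0.129]
side module 0.71 [386. 179.  21.  43.] med [ 0.511 -0.354  0.068] zmax 0.133 top [ 0.512 -0.358  0.12 ]
side wide_module 0.79 [352. 200.  36.  49.] med [ 0.522 -0.185  0.071] zmax 0.134 top [ 0.528 -0.197  0.113]
side tester 0.89 [245. 294. 135. 116.] med [0.514 0.252 0.06 ] zmax 0.124 top [0.559 0.207 0.097]
side bay 0.89 [244. 257.  46.  44.] med [0.559 0.195 0.1  ] zmax 0.135 top [0.566 0.192 0.127]
side bay 0.63 [318. 203.  44.  21.] med [ 0.64  -0.216  0.017] zmax 0.026 top [ 0.641 -0.234  0.024]
side lever 0.63 [279. 280.  14.  34.] med [0.456 0.184 0.095] zmax 0.119 top [0.456 0.176 0.118]
side lever 0.57 [322. 203.  32.  16.] med [ 0.638 -0.222  0.018] zmax 0.026 top [ 0.642 -0.237  0.024]
si
[... 1222 characters left out ...]
bay 0.64 [209. 186.  43.  31.] med [0.578 0.176 0.104] zmax 0.138 top [0.576 0.184 0.133]
top lever 0.53 [207. 230.   8.  10.] med [0.458 0.171 0.117] zmax 0.123 top [0.46  0.173 0.122]
top lever_tip 0.42 [209. 231.   9.   8.] med [0.458 0.171 0.118] zmax 0.123 top [0.46  0.172 0.122]
top meter 0.81 [370. 123.  70.  38.] med [ 0.747 -0.224  0.04 ] zmax 0.049 top [ 0.752 -0.24   0.045]
top meter 0.42 [361. 166.  74.   9.] med [ 0.643 -0.244  0.023] zmax 0.029 top [ 0.643 -0.251  0.028]
top tape_roll 0.79 [433. 152.  38.  36.] med [ 0.67 -0.4   0.04] zmax 0.045 top [ 0.669 -0.399  0.043]
top screwdriver 0.89 [361. 163.  68.  13.] med [ 0.643 -0.237  0.023] zmax 0.029 top [ 0.643 -0.251  0.028]
```

View pics/top.png

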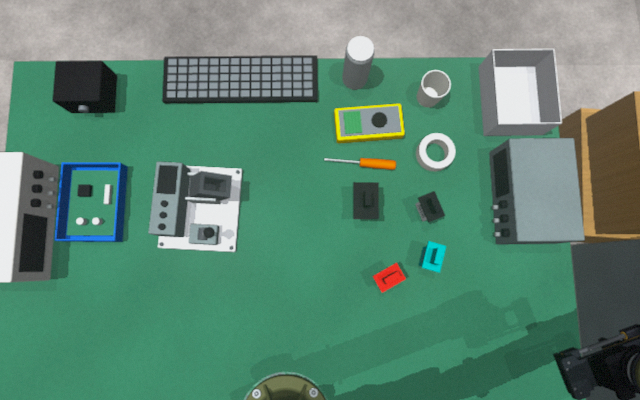

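View pics/side.png

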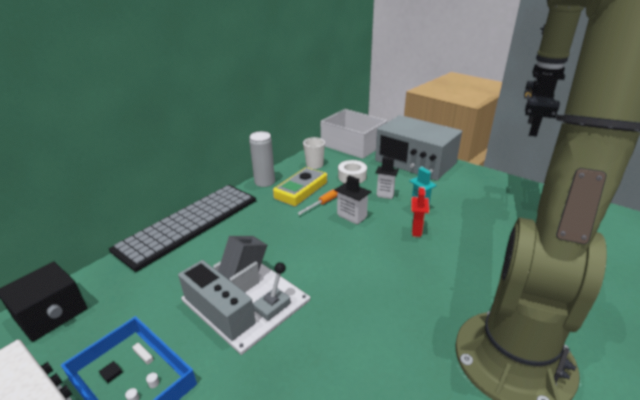

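The top view shows four module-like shapes: black wide (366,200), black slim (430,206), turquoise (433,256) and red (390,277). I choose the slim black one at (430,206). The tester is at (197,207), with its bay at (210,186) and lever ball at (208,232). The side view agrees: slim (386,180), wide (352,200), bay (243,257), lever ball (280,268).

```bash
python3 - <<'E'
from h import *
out=[]
for n in("top","side"):
    im=dict(np.load(n+".npz")); W=cloud(im)
    V=W.reshape(-1,3); V=V[~np.isnan(V[:,0])]
    def sel(c,r,z0,z1): return V[(np.hypot(V[:,0]-c[0],V[:,1]-c[1])<r)&(V[:,2]>z0)&(V[:,2]<z1)]
    b=sel((.45,-.1),.06,-.02,.02); bz=np.median(b[:,2]); print(n,"bench z",round(bz,4))
    for nm,c in(("slim",(.514,-.36)),("wide",(.53,-.2))):
        for lab,z0,z1 in(("collar",.085,.101),("tab",.128,.145)):
            p=sel(c,.065,z0,z1)
            r=cv2.minAreaRect((p[:,:2]*1000).astype(np.float32)); print(n,nm,lab,len(p),"z",np.round(np.median(p[:,2]),4),np.round(r[0],1),np.round(r[1],1),round(r[2],1))
    p=sel((.51,.29),.14,.086,.096); p=p[p[:,1]>.24]
    r=cv2.minAreaRect((p[:,:2]*1000).astype(np.float32)); print(n,"box top",len(p),np.median(p[:,2]),np.round(r[0],1),np.round(r[1],1),round(r[2],1))
    p=sel((.51,.22),.17,.007,.018)
    r=cv2.minAreaRect((p[:,:2]*1000).astype(np.float32)); print(n,"plate",len(p),np.median(p[:,2]),np.round(r[0],1),np.round(r[1],1),round(r[2],1))
    p=sel((.457,.172),.03,.105,.13); print(n,"ball",len(p),p.mean(0).round(4),p.max(0).round(4),p.min(0).round(4))
c1=cv2.imread("pics/top.png")[165:245,330:470]; cv2.imwrite("pics/crop1.png",cv2.resize(c1,None,fx=5,fy=5,interpolation=cv2.INTER_CUBIC))
E
```

```text
top bench z 0.0009
top slim collar 338 z 0.0942 [ 516.5 -363.6] [65.9 45.2] 21.4
top slim tab 105 z 0.1355 [ 516.2 -363.2] [36.  15.3] 20.7
top wide collar 791 z 0.094 [ 533.3 -203.4] [59.5 90.1] 88.5
top wide tab 108 z 0.136 [ 532.7 -203.6] [14.4 35.2] 88.4
top box top 1830 0.09115577655064111 [547.2 284.8] [ 66.3 179.6] 86.3
top plate 2838 0.012893719909324641 [505.5 210.2] [294.9 310.7] 8.1
top ball 96 [0.4587 0.1713 0.1163] [0.4705 0.1841 0.1236] [0.447  0.1607 0.1056]
side bench z -0.0007
side slim collar 160 z 0.0921 [ 515.3 -363.6] [65.7 49.5] 18.9
side slim tab 50 z 0.1324 [ 514.6 -362.4] [34.9 22.4] 21.2
side wide collar 339 z 0.0922 [ 531.5 -202.5] [65.8 91.2] 89.4
side wide tab 57 z 0.1337 [ 532.3 -201.3] [17.5 36.4] 85.4
side box top 1866 0.08990356011163714 [545.4 286.3] [ 65.9 181.5] 86.3
side plate 2082 0.011459019376872381 [528.8 221. ] [201.9 219.5] 85.7
side ball 101 [0.4542 0.1771 0.1139] [0.4662 0.1861 0.1203] [0.4455 0.1631 0.1054]
```

View pics/crop1.png

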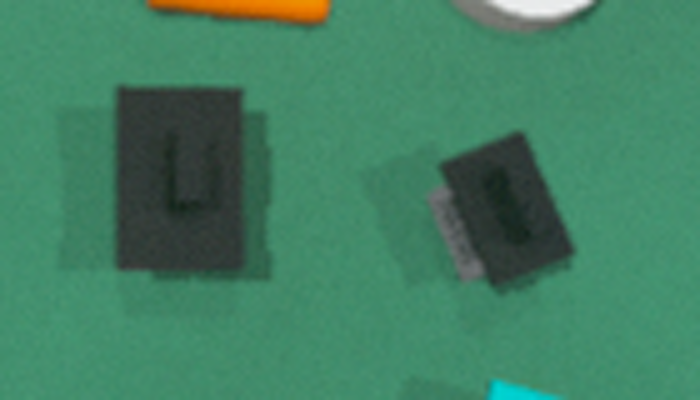

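The crop confirms it: the collar at crop (507,208) is the slim one, 66×45 mm, with its tab along about 21°. The wide one is at (180,180). Next I measure the bay and work out the approach.

```bash
cat >> h.py <<'E'
def Rt(yaw=86.3): return R.from_euler("z",yaw,degrees=True).as_matrix()
TO=np.array([.532,.2198,0])
def rel(pos,Rm):
    s=ctrl.get_state(); R0=R.from_rotvec(s["tool_rot"])
    d=R0.inv().apply(np.array(pos)-s["position"]); a=(R0.inv()*R.from_matrix(Rm)).as_rotvec()
    print("shift mm",np.round(d*1000,1),"units",np.round(d/.25,3),"| turn deg",np.round(np.degrees(a),2),"units",np.round(np.degrees(a)/30,3))
    return d,a
def frame(z,y):
    z=np.array(z)/np.linalg.norm(z);x=np.cross(y,z);x/=np.linalg.norm(x);return np.column_stack([x,np.cross(z,x),z])
E
python3 - <<'E'
from h import *
import scipy.ndimage as nd
th=np.radians(30); bz=np.array([-np.sin(th),0,np.cos(th)]); bx=np.array([np.cos(th),0,np.sin(th)])
for n in("top","side"):
    im=dict(np.load(n+".npz")); V=cloud(im).reshape(-1,3); V=V[~np.isnan(V[:,0])]
    P=(V-TO)@Rt()   # tester frame
    P=P[(abs(P[:,1]+.045)<.045)&(P[:,0]>-.1)&(P[:,0]<.05)&(P[:,2]>.03)]
    s=P@bz; h=np.histogram(s,bins=np.arange(.05,.2,.002)); print(n,[(round(b,3),c) for c,b in zip(*h) if c>15])
    k=h[1][h[0][20:].argmax()+20]+.001
    q=P[abs(s-k)<.004]; x=q@bx
    print("s med",np.median(q@bz).round(4),"x ext",np.percentile(x,[0,1,99,100]).round(4),"y ext",np.percentile(q[:,1],[0,1,99,100]).round(4),len(q), "maxz",q[:,2].max().round(3))
s=ctrl.get_state(); print(s["position"],R.from_rotvec(s["tool_rot"]).as_matrix().round(3).tolist(),s["time"],s["ft_force"])
y=np.array([np.cos(np.radians(111)),np.sin(np.radians(111)),0])
for sg in(1,-1): rel([.516,-.3632,.22],frame([0,0,-1],sg*y))
E
```

```text
top [(np.float64(0.05), np.int64(30)), (np.float64(0.052), np.int64(43)), (np.float64(0.054), np.int64(53)), (np.float64(0.056), np.int64(109)), (np.float64(0.058), np.int64(109)), (np.float64(0.06), np.int64(51)), (np.float64(0.062), np.int64(27)), (np.float64(0.064), np.int64(18)), (np.float64(0.066), np.int64(17)), (np.float64(0.068), np.int64(17)), (np.float64(0.072), np.int64(20)), (np.float64(0.076), np.int64(21)), (np.float64(0.078), np.int64(22)), (np.float64(0.08), np.int64(18)), (np.float64(0.084), np.int64(19)), (np.float64(0.086), np.int64(20)), (np.float64(0.088), np.int64(16)), (np.float64(0.09), np.int64(16)), (np.float64(0.098), np.int64(16)), (np.float64(0.106), np.int64(18)), (np.float64(0.112), np.int64(17)), (np.float64(0.118), np.int64(16)), (np.float64(0.12), np.int64(16)), (np.float64(0.124), np.int64(19)), (np.float64(0.126), np.int64(18)), (np.float64(0.128), np.int64(42)), (np.float64(0.13), np.int64(125)), (np.float64(0.132), np.int64(178)), (np.float64(0.134), np.int64(94)), (np.float64(0.136), np.int64(24))]
s med 0.1326 x ext [-0.0301 -0.0295  0.0458  0.
[... 1340 characters left out ...]
p.int64(48)), (np.float64(0.124), np.int64(50)), (np.float64(0.126), np.int64(49)), (np.float64(0.128), np.int64(57)), (np.float64(0.13), np.int64(135)), (np.float64(0.132), np.int64(37))]
s med 0.131 x ext [-0.0322 -0.0305  0.0461  0.0465] y ext [-0.0707 -0.07   -0.0151 -0.0148] 259 maxz 0.138
[ 0.19564299 -0.61986489  0.1980926 ] [[0.954, 0.301, -0.0], [0.301, -0.954, -0.0], [-0.0, 0.0, -1.0]] 1.0 [-0.7572869  -0.14021894 -0.14560598]
shift mm [ 382.8 -148.3  -21.9] units [ 1.531 -0.593 -0.088] | turn deg [ 0.0000e+00 -1.0000e-02  1.7652e+02] units [ 0.    -0.     5.884]
shift mm [ 382.8 -148.3  -21.9] units [ 1.531 -0.593 -0.088] | turn deg [ 0.    0.   -3.48] units [ 0.     0.    -0.116]
```

```bash
python3 -m inch '[{"slide":[0.766,-0.297,-0.088],"angular":[0,0,-0.116],"claw":1},{"slide":[0.766,-0.297,-0.088],"angular":[0,0,-0.116],"claw":1},{"slide":[0.766,-0.297,-0.088],"angular":[0,0,-0.116],"claw":1},{"slide":[0.766,-0.297,-0.088],"angular":[0,0,-0.116],"claw":1},{"slide":[0.766,-0.297,-0.088],"angular":[0,0,-0.116],"claw":1},{"slide":[0.766,-0.297,-0.088],"angular":[0,0,-0.116],"claw":1}]' 25
python3 - <<'E'
from h import *
y=np.array([np.cos(np.radians(111)),np.sin(np.radians(111)),0])
rel([.516,-.3632,.22],frame([0,0,-1],-y))
E
```

```text
time: 1.6
position: [0.3582, -0.4898, 0.2206]
tool_rot: [3.087, 0.58, 0.001]
ft_force: [-0.4, -0.5, -0.5]
grip_width: 0.998
grip_force: 0.0
shift mm [193.  -60.7   0.6] units [ 0.772 -0.243  0.002] | turn deg [ 0.05 -0.03  0.29] units [ 0.002 -0.001  0.01 ]
```

```bash
python3 -m inch '[{"slide":[0.772,-0.243,0],"angular":[0,0,0],"claw":1},{"slide":[0.772,-0.243,0],"angular":[0,0,0],"claw":1},{"slide":[0.772,-0.243,0],"angular":[0,0,0],"claw":1},{"slide":[0.772,-0.243,0],"angular":[0,0,0],"claw":1},{"slide":[0.772,-0.243,0],"angular":[0,0,0],"claw":1},{"slide":[0.772,-0.243,0],"angular":[0,0,0],"claw":1},{"slide":[0.772,-0.243,0],"angular":[0,0,0],"claw":1}]'
python3 - <<'E'
from h import *
y=np.array([np.cos(np.radians(111)),np.sin(np.radians(111)),0])
rel([.516,-.3632,.108],frame([0,0,-1],-y))
E
```

```text
time: 2.3
position: [0.5121, -0.3685, 0.2196]
tool_rot: [3.089, 0.566, -0.003]
ft_force: [0.1, -0.2, -0.0]
grip_width: 1.003
grip_force: 0.0
shift mm [  5.8  -3.7 111.6] units [ 0.023 -0.015  0.446] | turn deg [ 0.03  0.12 -0.24] units [ 0.001  0.004 -0.008]
```

```bash
python3 -m inch '[{"slide":[0,0,0.2],"angular":[0,0,0],"claw":1},{"slide":[0,0,0.2],"angular":[0,0,0],"claw":1},{"slide":[0,0,0.2],"angular":[0,0,0],"claw":1}]'
python3 - <<'E'
from h import *
y=np.array([np.cos(np.radians(111)),np.sin(np.radians(111)),0])
rel([.516,-.3632,.108],frame([0,0,-1],-y))
E
```

```text
time: 2.6
position: [0.5121, -0.3673, 0.1696]
tool_rot: [-3.089, -0.567, 0.004]
ft_force: [0.3, -0.6, 0.0]
grip_width: 1.005
grip_force: 0.0
shift mm [ 5.2 -2.3 61.6] units [ 0.021 -0.009  0.246] | turn deg [-0.08  0.12 -0.2 ] units [-0.003  0.004 -0.007]
```

```bash
python3 -m inch '[{"slide":[0.021,-0.009,0.12],"angular":[0,0,0],"claw":1},{"slide":[0.021,-0.009,0.2],"angular":[0,0,0],"claw":1},{"slide":[0.021,-0.009,0.248],"angular":[0,0,0],"claw":1},{"slide":[0.021,-0.009,0.248],"angular":[0,0,0],"claw":0},{"slide":[0.021,-0.009,0.248],"angular":[0,0,0],"claw":-0.5},{"slide":[0.021,-0.009,0.248],"angular":[0,0,0],"claw":-1},{"slide":[0.021,-0.009,0.248],"angular":[0,0,0],"claw":-1},{"slide":[0.021,-0.009,0.248],"angular":[0,0,0],"claw":-1},{"slide":[0.021,-0.009,0.248],"angular":[0,0,0],"claw":-1}]' 25
```

```text
time: 3.5
position: [0.5186, -0.3617, 0.1085]
tool_rot: [3.088, 0.572, 0.001]
ft_force: [-0.3, -0.1, -0.6]
grip_width: 0.54
grip_force: 0.0
```

```bash
python3 -m inch '[{"slide":[-0.007,0.006,0.0],"angular":[0,0,0],"claw":-1},{"slide":[-0.007,0.006,0.0],"angular":[0,0,0],"claw":-1},{"slide":[-0.007,0.006,0.0],"angular":[0,0,0],"claw":-1},{"slide":[-0.007,0.006,0.0],"angular":[0,0,0],"claw":-1},{"slide":[-0.007,0.006,0.0],"angular":[0,0,0],"claw":-1},{"slide":[-0.007,0.006,0.0],"angular":[0,0,0],"claw":-1},{"slide":[-0.007,0.006,0.0],"angular":[0,0,0],"claw":-1},{"slide":[-0.007,0.006,0.0],"angular":[0,0,0],"claw":-1},{"slide":[-0.007,0.006,0.0],"angular":[0,0,0],"claw":-1}]' 25
```

```text
time: 4.4
position: [0.5173, -0.3635, 0.108]
tool_rot: [3.089, 0.573, -0.0]
ft_force: [-0.6, 0.6, -1.3]
grip_width: 0.148
grip_force: 25.0
```

```bash
python3 -m inch '[{"slide":[0,0,-0.1],"angular":[0,0,0],"claw":-1},{"slide":[0,0,-0.3],"angular":[0,0,0],"claw":-1},{"slide":[0,0,-0.5],"angular":[0,0,0],"claw":-1},{"slide":[0,0,-0.7],"angular":[0,0,0],"claw":-1},{"slide":[0,0,-0.8],"angular":[0,0,0],"claw":-1},{"slide":[0,0,-0.8],"angular":[0,0,0],"claw":-1}]' 
cat >> h.py <<'E'
th=np.radians(30)
BZ=Rt()@[-np.sin(th),0,np.cos(th)];BX=Rt()@[np.cos(th),0,np.sin(th)];BY=Rt()[:,1]
MOUTH=TO+Rt()@[-.0589,-.045,.118]
RI=frame(-BZ,-BY)
E
python3 - <<'E'
from h import *
print(MOUTH,MOUTH+.138*BZ,ctrl.get_state()["joint_positions"])
rel([.55,-.14,.31],frame([0,0,-1],-np.array([np.cos(np.radians(143.6)),np.sin(np.radians(143.6)),0])))
rel(MOUTH+.15*BZ,RI)
E
```

```text
time: 5.0
position: [0.5191, -0.3644, 0.3129]
tool_rot: [3.083, 0.571, 0.009]
ft_force: [1.2, -0.2, -2.2]
grip_width: 0.154
grip_force: 25.0
[0.57310525 0.15811882 0.118     ] [0.56865252 0.08926264 0.23751151] [ 0.81056731  0.27027435 -0.30926301  1.29974623  0.08217799  1.57543809
 -0.69130148]
shift mm [ 109.2 -198.5    2.1] units [ 0.437 -0.794  0.008] | turn deg [  0.46  -0.15 -32.6 ] units [ 0.015 -0.005 -1.087]
shift mm [ 206.  -400.8   63.2] units [ 0.824 -1.603  0.253] | turn deg [ 17.57  26.64 -63.6 ] units [ 0.586  0.888 -2.12 ]
```

```bash
python3 -m inch '[{"slide":[0.437,-0.794,0.008],"angular":[0,0,-1],"claw":-1},{"slide":[0.437,-0.794,0.008],"angular":[0,0,-1],"claw":-1},{"slide":[0.437,-0.794,0.008],"angular":[0,0,-1],"claw":-1},{"slide":[0.437,-0.794,0.008],"angular":[0,0,-1],"claw":-1},{"slide":[0.437,-0.794,0.008],"angular":[0,0,-1],"claw":-1},{"slide":[0.437,-0.794,0.008],"angular":[0,0,-1],"claw":-1},{"slide":[0.437,-0.794,0.008],"angular":[0,0,-1],"claw":-1}]' 
python3 - <<'E'
from h import *
rel(MOUTH+.17*BZ,frame([0,0,-1],-BY))
rel(MOUTH+.17*BZ,RI)
E
```

```text
time: 5.7
position: [0.5473, -0.1389, 0.304]
tool_rot: [-2.834, -1.354, 0.005]
ft_force: [0.0, -1.0, -1.5]
grip_width: 0.151
grip_force: 25.0
shift mm [ 177.9 -117.5   38.7] units [ 0.712 -0.47   0.155] | turn deg [ -0.16   0.08 -35.23] units [-0.005  0.003 -1.174]
shift mm [ 177.9 -117.5   38.7] units [ 0.712 -0.47   0.155] | turn deg [  9.06  29.12 -34.46] units [ 0.302  0.971 -1.149]
```

```bash
python3 -m inch '[{"slide":[0.712,-0.47,0.1],"angular":[0.26,0.83,-0.98],"claw":-1},{"slide":[0.712,-0.47,0.1],"angular":[0.26,0.83,-0.98],"claw":-1},{"slide":[0.712,-0.47,0.1],"angular":[0.26,0.83,-0.98],"claw":-1},{"slide":[0.712,-0.47,0.1],"angular":[0.26,0.83,-0.98],"claw":-1},{"slide":[0.712,-0.47,0.1],"angular":[0.26,0.83,-0.98],"claw":-1},{"slide":[0.712,-0.47,0.1],"angular":[0.26,0.83,-0.98],"claw":-1},{"slide":[0.712,-0.47,0.1],"angular":[0.26,0.83,-0.98],"claw":-1},{"slide":[0.712,-0.47,0.1],"angular":[0.26,0.83,-0.98],"claw":-1}]' 
python3 - <<'E'
from h import *
rel(MOUTH+.15*BZ,RI)
E
```

```text
time: 6.5
position: [0.5693, 0.071, 0.2809]
tool_rot: [-2.134, -1.813, -0.469]
ft_force: [0.1, -0.2, -2.9]
grip_width: 0.154
grip_force: 25.0
shift mm [-3.5 -2.3 35. ] units [-0.014 -0.009  0.14 ] | turn deg [ 1.57  4.28 -5.23] units [ 0.052  0.143 -0.174]
```

```bash
python3 -m inch '[{"slide":[-0.014,-0.009,0.14],"angular":[0.052,0.143,-0.174],"claw":-1},{"slide":[-0.014,-0.009,0.14],"angular":[0.052,0.143,-0.174],"claw":-1},{"slide":[-0.014,-0.009,0.14],"angular":[0.052,0.143,-0.174],"claw":-1},{"slide":[-0.014,-0.009,0.14],"angular":[0.052,0.143,-0.174],"claw":-1}]' 
cat > m.py <<'E'
from h import *
import sys
rel(MOUTH+.15*BZ,RI)
B=np.column_stack([BX,BY,BZ])
s=ctrl.get_state(); Rm=R.from_rotvec(s["tool_rot"]).as_matrix()
t=(s["position"]-MOUTH)@B; print("TCP in mouth frame mm",(t*1000).round(1))
pan=[]
for n in("top","side"):
    im=ctrl.get_image(n); V=cloud(im).reshape(-1,3); V=V[~np.isnan(V[:,0])]
    P=(V-MOUTH)@B
    k=(abs(P[:,0])<.07)&(abs(P[:,1])<.05); P=P[k]
    L=t[2]-.108  # nominal bottom height above mouth
    for lab,a,b in(("body",L+.012,L+.084),("collar",L+.084,L+.097)):
        q=P[(P[:,2]>a)&(P[:,2]<b)]
        if len(q)>20: print(n,lab,len(q),"x",(np.percentile(q[:,0],[1,99])*1000).round(1),"y",(np.percentile(q[:,1],[1,99])*1000).round(1),"z",(np.percentile(q[:,2],[1,50,99])*1000).round(1))
    q=P[abs(P[:,2])<.005]
    if len(q)>20: print(n,"mouth",len(q),"x",(np.percentile(q[:,0],[1,99])*1000).round(1),"y",(np.percentile(q[:,1],[1,99])*1000).round(1),"z",np.median(q[:,2]*1000).round(1))
    c=pix(im,MOUTH+.03*BZ)[0].astype(int); r=50
    pan.append(cv2.resize(im["color"][max(0,c[1]-r):c[1]+r,c[0]-r:c[0]+r,::-1],(400,400),interpolation=cv2.INTER_CUBIC))
cv2.imwrite("pics/%s.png"%sys.argv[1],np.hstack(pan))
E
python3 m.py b1
```

```text
time: 6.9
position: [0.5688, 0.0853, 0.2498]
tool_rot: [-1.993, -1.872, -0.537]
ft_force: [0.7, -0.4, -1.8]
grip_width: 0.152
grip_force: 25.0
shift mm [-2.8 -0.4  0.6] units [-0.011 -0.002  0.002] | turn deg [ 0.06 -0.04  0.15] units [ 0.002 -0.001  0.005]
TCP in mouth frame mm [  2.8  -0.4 150.6]
top body 52 x [-32.7  18.6] y [-18.3   7.3] z [55.4 68.2 88.2]
top collar 253 x [-18.3  30.3] y [-24.6  19. ] z [128.8 134.6 138.8]
top mouth 362 x [-37.5  37.8] y [-26.9  26.8] z 0.6
side body 702 x [-31.7  21.8] y [-16.5  11.7] z [ 55.5  90.5 124.9]
side collar 190 x [-35.6  30.8] y [-20.1  21. ] z [127.2 133.4 139.2]
side mouth 260 x [-38.8  38. ] y [-24.6  28.9] z -0.7
```

View pics/b1.png

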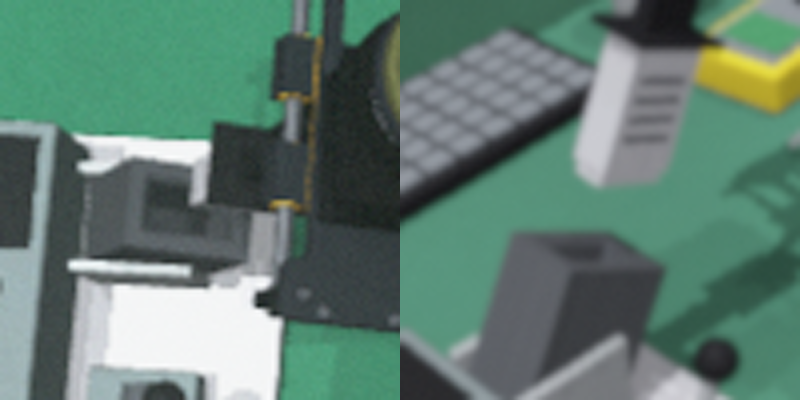

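The left crop (top view) shows the module's collar at (245,165), next to the open mouth at (180,205). The right crop (side view) shows the body held at (640,110), on line above the mouth at (590,250). I'll check its tilt by slices.

```bash
cat > sl.py <<'E'
from h import *
B=np.column_stack([BX,BY,BZ]); L=(ctrl.get_state()["position"]-MOUTH)@BZ-.108
P=[]
for i in range(3):
    im=ctrl.get_image("side"); V=cloud(im).reshape(-1,3); V=V[~np.isnan(V[:,0])]; P.append((V-MOUTH)@B)
P=np.vstack(P); P=P[(abs(P[:,0])<.05)&(abs(P[:,1])<.04)]
for a in np.arange(L-.003,L+.1,.01):
    q=P[(P[:,2]>a)&(P[:,2]<a+.01)]*1000
    if len(q)>30 and a>.008:
        m=q[q[:,0]<np.percentile(q[:,0],95)-10]
        print(round((a-L)*1000),len(q),"x",np.percentile(q[:,0],[1,99]).round(1),"y",np.percentile(q[:,1],[1,99]).round(1))
# plane fits of the two visible faces
q=P[(P[:,2]>L+.015)&(P[:,2]<L+.08)]
for nm,ax,k in(("x-face",0,q[:,0]>np.percentile(q[:,0],99)-.006),("y-face",1,q[:,1]>np.percentile(q[:,1],99)-.006)):
    g=q[k]; o=1-ax
    for _ in range(3):
        A=np.c_[g[:,o],g[:,2],np.ones(len(g))]; c=np.linalg.lstsq(A,g[:,ax],rcond=None)[0]; r=g[:,ax]-A@c; g=g[abs(r)<.0025]
    print(nm,len(g),"slope across deg",np.degrees(c[0]).round(2),"tilt deg",np.degrees(c[1]).round(2),"at bottom/collar mm",((c[2]+c[1]*L)*1000).round(1),((c[2]+c[1]*(L+.088))*1000).round(1))
E
python3 sl.py
```

```text
-3 177 x [-33.1  15. ] y [-15.1   8.3]
7 282 x [-33.9  17.3] y [-17.9   9.9]
17 291 x [-33.5  18.1] y [-17.2  10.1]
27 294 x [-33.4  18.2] y [-17.2  11.8]
37 294 x [-31.7  19.6] y [-16.4  11.2]
47 301 x [-30.7  20.5] y [-16.   11.5]
57 300 x [-29.3  21.5] y [-15.7  12.1]
67 306 x [-29.6  21.9] y [-14.9  12. ]
77 247 x [-28.8  31.7] y [-18.6  20.6]
87 512 x [-35.7  30.8] y [-21.9  21.5]
97 202 x [-20.5  18. ] y [-8.1  7.8]
x-face 641 slope across deg -0.49 tilt deg 4.02 at bottom/collar mm 14.6 20.8
y-face 1259 slope across deg 0.17 tilt deg 2.33 at bottom/collar mm 7.0 10.6
```

```bash
cat > bayfit.py <<'E'
from h import *
B=np.column_stack([BX,BY,BZ])
for n in("side","top"):
    im=dict(np.load(n+".npz")); V=cloud(im).reshape(-1,3); V=V[~np.isnan(V[:,0])]; P=(V-MOUTH)@B
    P=P[(abs(P[:,0])<.05)&(abs(P[:,1])<.04)]
    def fit(nm,g,ax):
        o=[i for i in range(3) if i!=ax]
        for _ in range(4):
            A=np.c_[g[:,o],np.ones(len(g))]; c=np.linalg.lstsq(A,g[:,ax],rcond=None)[0]; r=g[:,ax]-A@c; g=g[abs(r)<.0025]
        print(n,nm,len(g),"slopes",o,np.degrees(c[:2]).round(2),"offset",(c[2]*1000).round(1))
    fit("mouth",P[abs(P[:,2])<.006],2)
    s=(P[:,2]<-.006)&(P[:,2]>-.05)
    for nm,ax,v in(("+y",1,.027),("-y",1,-.027),("+x",0,.038),("-x",0,-.038)):
        g=P[s&(abs(P[:,ax]-v)<.006)]
        if len(g)>150: fit(nm,g,ax)
E
python3 bayfit.py
```

```text
side mouth 212 slopes [0, 1] [ 0.03 -0.99] offset -0.8
side +y 415 slopes [0, 2] [-0.14 -0.04] offset 27.3
side +x 324 slopes [1, 2] [0.17 0.42] offset 36.9
top mouth 362 slopes [0, 1] [ 0.16 -0.6 ] offset 0.9
```

```bash
python3 -m inch '[{"slide":[0.003,-0.008,0],"angular":[0.078,0.137,0],"claw":-1},{"slide":[0.003,-0.008,0],"angular":[0.078,0.137,0],"claw":-1},{"slide":[0.003,-0.008,0],"angular":[0.078,0.137,0],"claw":-1},{"slide":[0.003,-0.008,0],"angular":[0.078,0.137,0],"claw":-1}]' 38
python3 sl.py
```

```text
time: 7.55
position: [0.566, 0.0869, 0.2488]
tool_rot: [-1.919, -1.827, -0.557]
ft_force: [-0.2, -0.2, -2.8]
grip_width: 0.139
grip_force: 38.0
-3 176 x [-24.4  22. ] y [-7.9 14. ]
7 301 x [-26.6  24. ] y [-11.   16.1]
17 299 x [-28.1  23.7] y [-10.4  16.2]
27 310 x [-27.7  24.3] y [-10.7  16.8]
37 304 x [-26.5  24.2] y [-10.7  16.6]
47 297 x [-26.3  24.7] y [-11.   16.7]
57 314 x [-28.1  24.5] y [-10.9  16.7]
67 315 x [-26.4  25.1] y [-11.1  16.8]
77 249 x [-25.9  30. ] y [-13.   22.4]
87 512 x [-33.5  32.9] y [-20.4  24.9]
97 196 x [-18.4  18.9] y [-6.3 10.9]
x-face 770 slope across deg -1.06 tilt deg 1.14 at bottom/collar mm 21.5 23.2
y-face 1311 slope across deg 0.27 tilt deg 0.18 at bottom/collar mm 13.9 14.2
```

```bash
python3 -m inch '[{"slide":[0.002,0.003,0],"angular":[0,0.02,0],"claw":-1},{"slide":[0.002,0.003,0],"angular":[0,0.02,0],"claw":-1},{"slide":[0.002,0.003,0],"angular":[0,0.02,0],"claw":-1}]'
cat > d.py <<'E'
from h import *
s=ctrl.get_state(); Rm=R.from_rotvec(s["tool_rot"]).as_matrix(); B=np.column_stack([BX,BY,BZ])
print("TCP mouth mm",((s["position"]-MOUTH)@B*1000).round(1),"F bay",(np.array(s["ft_force"])@B).round(1),"grip",s["grip_width"].round(3))
for nm,v in(("+x",BX),("+y",BY),("down",-BZ)): print(nm,"10mm units",(Rm.T@v*.04).round(4))
E
python3 d.py; python3 sl.py
```

```text
time: 8.0
position: [0.5667, 0.0866, 0.2486]
tool_rot: [-1.913, -1.819, -0.566]
ft_force: [0.8, -1.6, -2.5]
grip_width: 0.146
grip_force: 38.0
-3 161 x [-24.2  21.9] y [-10.1  12.8]
7 299 x [-27.9  24.4] y [-12.2  15.5]
17 307 x [-26.9  24.4] y [-12.6  15.4]
27 297 x [-26.3  24.4] y [-11.8  15.9]
37 304 x [-26.6  24.6] y [-11.9  15.9]
47 307 x [-25.8  24.3] y [-11.8  16. ]
57 310 x [-26.4  24.8] y [-12.6  16.5]
67 311 x [-27.2  24.9] y [-10.9  15.9]
77 247 x [-26.4  27.6] y [-13.  16.]
87 515 x [-35.3  33.1] y [-20.8  24.6]
97 207 x [-20.4  18.1] y [-6.9  9.9]
x-face 771 slope across deg -0.71 tilt deg 0.72 at bottom/collar mm 22.0 23.1
y-face 1303 slope across deg 0.0 tilt deg 0.13 at bottom/collar mm 13.2 13.4Traceback (most recent call last):
  File "d.py", line 3, in <module>
    print("TCP mouth mm",((s["position"]-MOUTH)@B*1000).round(1),"F bay",(np.array(s["ft_force"])@B).round(1),"grip",s["grip_width"].round(3))
                                                                                                                     ^^^^^^^^^^^^^^^^^^^^^
AttributeError: 'float' object has no attribute 'round'
```

Aligned to within about 1 mm and 1°. Next I need the bay's axis in tool units.

```bash
sed -i 's/s\["grip_width"\].round(3)/s["grip_width"]/' d.py; python3 d.py
```

```text
TCP mouth mm [  3.3   1.8 149. ] F bay [-0.7  0.3 -2.3] grip 0.14477898581033508
+x 10mm units [0.0399 0.0002 0.0034]
+y 10mm units [ 0.     -0.04    0.0017]
down 10mm units [-0.0034  0.0017  0.0398]
```

```bash
python3 -m inch '[{"slide":[-0.007,0.0035,0.08],"angular":[0,0,0],"claw":-1},{"slide":[-0.0136,0.0068,0.16],"angular":[0,0,0],"claw":-1},{"slide":[-0.0155,0.008,0.18],"angular":[0,0,0],"claw":-1},{"slide":[-0.017,0.0085,0.2],"angular":[0,0,0],"claw":-1},{"slide":[-0.017,0.0085,0.2],"angular":[0,0,0],"claw":-1}]'; python3 d.py; python3 sl.py
```

```text
time: 8.65
position: [0.5684, 0.1118, 0.2052]
tool_rot: [-1.912, -1.819, -0.566]
ft_force: [-0.0, -0.0, -1.6]
grip_width: 0.139
grip_force: 38.0
TCP mouth mm [ 3.3  1.7 98.8] F bay [-0.8  0.  -1.4] grip 0.13901484032473047
+x 10mm units [0.0399 0.0002 0.0034]
+y 10mm units [ 0.     -0.04    0.0017]
down 10mm units [-0.0034  0.0017  0.0398]
27 300 x [-26.7  24.7] y [-12.5  15.7]
37 291 x [-26.2  24.8] y [-11.8  15.7]
47 308 x [-26.1  24.8] y [-12.6  15.5]
57 299 x [-27.7  25.2] y [-11.8  15.6]
67 307 x [-25.7  24.9] y [-12.   15.4]
77 226 x [-26.   25.6] y [-12.2  16.7]
87 540 x [-34.2  32.7] y [-20.5  24. ]
97 200 x [-19.9  18.5] y [-5.3 10. ]
x-face 747 slope across deg -0.98 tilt deg 0.44 at bottom/collar mm 22.4 23.1
y-face 1279 slope across deg -0.04 tilt deg 0.27 at bottom/collar mm 12.7 13.2
```

```bash
python3 -m inch '[{"slide":[-0.0035,0.0017,0.04],"angular":[0,0,0],"claw":-1},{"slide":[-0.007,0.0034,0.08],"angular":[0,0,0],"claw":-1},{"slide":[-0.007,0.0034,0.08],"angular":[0,0,0],"claw":-1}]'; python3 d.py; python3 sl.py | grep face
```

```text
time: 9.1
position: [0.5677, 0.1229, 0.1861]
tool_rot: [-1.91, -1.818, -0.563]
ft_force: [0.0, 1.2, -2.7]
grip_width: 0.144
grip_force: 38.0
TCP mouth mm [ 3.3  3.1 76.8] F bay [-0.4  0.  -2.9] grip 0.14367528241909175
+x 10mm units [0.0399 0.0002 0.0034]
+y 10mm units [ 0.     -0.04    0.0018]
down 10mm units [-0.0034  0.0018  0.0398]
x-face 387 slope across deg 0.23 tilt deg -0.27 at bottom/collar mm 36.8 36.4
y-face 519 slope across deg -0.62 tilt deg -0.89 at bottom/collar mm 27.6 26.2
```

```bash
python3 -m inch '[{"slide":[-0.0035,0.0017,0.04],"angular":[0,0,0],"claw":-1},{"slide":[-0.007,0.0034,0.08],"angular":[0,0,0],"claw":-1},{"slide":[-0.0085,0.0043,0.1],"angular":[0,0,0],"claw":-1},{"slide":[-0.0085,0.0043,0.1],"angular":[0,0,0],"claw":-1}]'; python3 d.py
```

```text
time: 9.65
position: [0.5689, 0.1351, 0.1649]
tool_rot: [-1.911, -1.818, -0.564]
ft_force: [-0.5, -0.2, -2.8]
grip_width: 0.143
grip_force: 38.0
TCP mouth mm [ 3.3  2.7 52.3] F bay [-1.6  0.4 -2.3] grip 0.14293537271639878
+x 10mm units [0.0399 0.0002 0.0034]
+y 10mm units [ 0.     -0.04    0.0018]
down 10mm units [-0.0034  0.0018  0.0398]
```

```bash
python3 -m inch '[{"slide":[-0.0035,0.0017,0.04],"angular":[0,0,0],"claw":-1},{"slide":[-0.007,0.0034,0.08],"angular":[0,0,0],"claw":-1},{"slide":[-0.0082,0.0042,0.096],"angular":[0,0,0],"claw":-1},{"slide":[-0.0082,0.0042,0.096],"angular":[0,0,0],"claw":-1}]'; python3 d.py
```

```text
time: 10.05
position: [0.5699, 0.1469, 0.1443]
tool_rot: [-1.911, -1.818, -0.564]
ft_force: [-0.4, -0.1, -2.5]
grip_width: 0.139
grip_force: 38.0
TCP mouth mm [ 3.3  2.5 28.4] F bay [-1.3  0.3 -2.1] grip 0.13852106237695141
+x 10mm units [0.0399 0.0002 0.0034]
+y 10mm units [ 0.     -0.04    0.0018]
down 10mm units [-0.0034  0.0018  0.0398]
```

```bash
python3 -m inch '[{"slide":[-0.001,0.0005,0.012],"angular":[0,0,0],"claw":-1},{"slide":[-0.002,0.001,0.024],"angular":[0,0,0],"claw":-1},{"slide":[-0.002,0.001,0.024],"angular":[0,0,0],"claw":-1}]'; python3 d.py; python3 m.py b2 | grep collar
```

```text
time: 10.35
position: [0.5706, 0.1494, 0.1396]
tool_rot: [-1.912, -1.819, -0.565]
ft_force: [-0.1, -0.3, -2.1]
grip_width: 0.143
grip_force: 38.0
TCP mouth mm [ 3.1  1.9 23.1] F bay [-1.3  0.1 -1.7] grip 0.14339130273828105
+x 10mm units [0.0399 0.0002 0.0034]
+y 10mm units [ 0.     -0.04    0.0017]
down 10mm units [-0.0034  0.0017  0.0398]
top collar 350 x [-28.3  38. ] y [-26.8  26.3] z [-0.7  6.9 11.4]
side collar 283 x [-35.1  36.8] y [-22.6  28.4] z [-0.7  6.2 11.5]
```

View pics/b2.png

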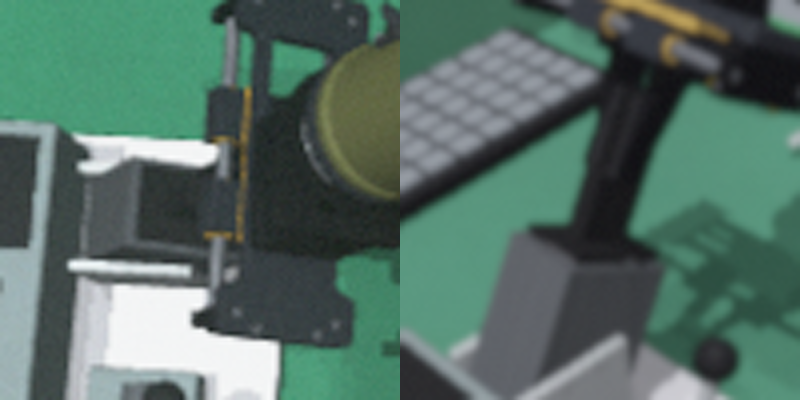

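The side crop shows the module nearly home, with its collar at (600,245) about 2–3 mm above the mouth. I'll press on in small steps until contact force appears.

```bash
python3 -m inch '[{"slide":[-0.0004,0.0002,0.004],"angular":[0,0,0],"claw":-1},{"slide":[-0.0007,0.0003,0.008],"angular":[0,0,0],"claw":-1},{"slide":[-0.0007,0.0003,0.008],"angular":[0,0,0],"claw":-1}]'; python3 d.py|head -1;  python3 -m inch '[{"slide":[-0.0003,0.0001,0.003],"angular":[0,0,0],"claw":-1},{"slide":[-0.0004,0.0002,0.005],"angular":[0,0,0],"claw":-1},{"slide":[-0.0004,0.0002,0.005],"angular":[0,0,0],"claw":-1}]'; python3 d.py|head -1
```

```text
time: 10.75
position: [0.5708, 0.1503, 0.138]
tool_rot: [-1.912, -1.819, -0.566]
ft_force: [1.0, 0.1, -2.7]
grip_width: 0.142
grip_force: 38.0
TCP mouth mm [ 3.1  1.8 21.3] F bay [-1.2 -0.9 -2.4] grip 0.14162990916894677
time: 11.05
position: [0.571, 0.1502, 0.1374]
tool_rot: [-1.913, -1.819, -0.566]
ft_force: [-3.3, -2.1, 2.7]
grip_width: 0.143
grip_force: 38.0
TCP mouth mm [ 2.8  1.6 20.8] F bay [-0.7  3.2  3.5] grip 0.14343946671846527
```

```bash
for i in 1; do :; done; python3 -m inch '[{"slide":[-0.0003,0.0001,0.004],"angular":[0,0,0],"claw":-1},{"slide":[-0.0003,0.0001,0.004],"angular":[0,0,0],"claw":-1},{"slide":[-0.0003,0.0001,0.004],"angular":[0,0,0],"claw":-1}]'; python3 d.py|head -1;  python3 -m inch '[{"slide":[-0.0003,0.0001,0.004],"angular":[0,0,0],"claw":-1},{"slide":[-0.0003,0.0001,0.004],"angular":[0,0,0],"claw":-1},{"slide":[-0.0003,0.0001,0.004],"angular":[0,0,0],"claw":-1}]'; python3 d.py|head -1; python3 m.py b3|grep -E "collar|mouth"
```

```text
time: 11.35
position: [0.5711, 0.1503, 0.1373]
tool_rot: [-1.913, -1.819, -0.565]
ft_force: [-4.1, -5.9, 8.0]
grip_width: 0.143
grip_force: 38.1
TCP mouth mm [ 2.8  1.5 20.7] F bay [-1.3  3.8 10. ] grip 0.14315509265112214
time: 11.65
position: [0.5711, 0.1503, 0.1372]
tool_rot: [-1.913, -1.819, -0.565]
ft_force: [-7.7, -9.3, 13.8]
grip_width: 0.147
grip_force: 38.2
TCP mouth mm [ 2.8  1.5 20.6] F bay [-1.6  7.1 16.9] grip 0.14695366279142658
TCP in mouth frame mm [ 2.8  1.5 20.6]
top collar 373 x [-28.   38.1] y [-27.   26.7] z [-2.9  4.5  9.1]
top mouth 215 x [-28.8  38.2] y [-27.1  26.7] z 2.0
side collar 298 x [-35.6  38.2] y [-23.2  28.5] z [-3.1  3.3  9.1]
side mouth 243 x [-36.8  38.5] y [-23.5  29.1] z 0.3
```

View pics/b3.png

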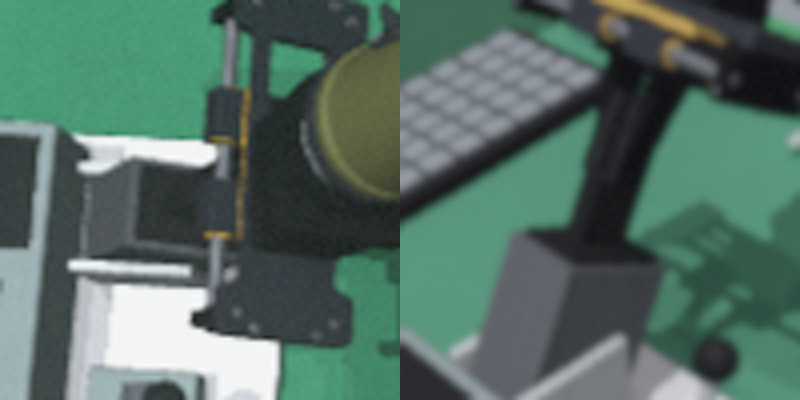

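The collar is now flush on the mouth in the side crop at (600,245). The arm has hit a firm stop at 17 N, within 1 mm of the predicted depth. Releasing.

```bash
python3 -m inch '[{"slide":[0,0,-0.002],"angular":[0,0,0],"claw":-0.2},{"slide":[0,0,-0.002],"angular":[0,0,0],"claw":-0.2},{"slide":[0,0,-0.002],"angular":[0,0,0],"claw":-0.2},{"slide":[0,0,-0.002],"angular":[0,0,0],"claw":-0.2},{"slide":[0,0,-0.002],"angular":[0,0,0],"claw":-0.2},{"slide":[0,0,-0.002],"angular":[0,0,0],"claw":-0.2}]'; python3 d.py
```

```text
time: 12.35
position: [0.5708, 0.1519, 0.1356]
tool_rot: [-1.912, -1.819, -0.566]
ft_force: [-0.2, 0.1, -0.3]
grip_width: 0.393
grip_force: 0.0
TCP mouth mm [ 3.3  1.9 18.4] F bay [-0.1  0.2 -0.3] grip 0.39319666896852024
+x 10mm units [0.0399 0.0002 0.0034]
+y 10mm units [ 0.     -0.04    0.0017]
down 10mm units [-0.0034  0.0017  0.0398]
```

```bash
python3 -m inch '[{"slide":[0.0085,-0.0043,-0.1],"angular":[0,0,0],"claw":-0.2},{"slide":[0.0215,-0.0105,-0.25],"angular":[0,0,0],"claw":-0.2},{"slide":[0.034,-0.017,-0.4],"angular":[0,0,0],"claw":-0.5},{"slide":[0.041,-0.02,-0.48],"angular":[0,0,0],"claw":-1},{"slide":[0.041,-0.02,-0.48],"angular":[0,0,0],"claw":-1}]'; python3 - <<'E'
from h import *
B=np.column_stack([BX,BY,BZ])
for n in("side","top"):
    im=ctrl.get_image(n); V=cloud(im).reshape(-1,3); V=V[~np.isnan(V[:,0])]; P=(V-MOUTH)@B
    for lab,a,b,c in(("collar top",.0015,.0095,.04),("tab",.012,.05,.03)):
        q=P[(abs(P[:,0])<c)&(abs(P[:,1])<.03)&(P[:,2]>a)&(P[:,2]<b)]
        print(n,lab,len(q),"x",(np.percentile(q[:,0],[1,99])*1000).round(1),"y",(np.percentile(q[:,1],[1,99])*1000).round(1),"z",(np.percentile(q[:,2],[5,50,99])*1000).round(1))
        if lab=="collar top":
            A=np.c_[q[:,:2],np.ones(len(q))]; print("  plane deg",np.degrees(np.linalg.lstsq(A,q[:,2],rcond=None)[0][:2]).round(2))
    if n=="side":
        T=np.array([-.02-.08*np.sin(.5),.07,.034+.08*np.cos(.5)]); tip=TO+Rt()@T
        print("tip pred",tip)
        c=pix(im,MOUTH)[0].astype(int); cv2.imwrite("pics/c1.png",cv2.resize(im["color"][c[1]-50:c[1]+60,c[0]-70:c[0]+70,::-1],(700,550),interpolation=cv2.INTER_CUBIC))
s=ctrl.get_state();print(s["position"],s["joint_positions"].__str__())
# lever approach: tool straight down, claw closed, fingers' width along world
Rd=frame([0,0,-1],-BY)
rel(TO+Rt()@[-.095,.07,.22],Rd)
E
```

```text
time: 12.85
position: [0.5692, 0.0895, 0.2426]
tool_rot: [-1.917, -1.82, -0.571]
ft_force: [0.1, 0.3, -0.8]
grip_width: 0.214
grip_force: 0.0
side collar top 172 x [-34.9  32.4] y [-20.1  23.6] z [2.3 4.9 9. ]
  plane deg [-0.66 -1.18]
side tab 247 x [-20.3  18. ] y [-7.   9.1] z [13.9 31.1 47.6]
tip pred [0.45838019 0.16608485 0.1042066 ]
top collar top 416 x [-36.1  36.7] y [-26.6  25.7] z [2.  5.4 9.2]
  plane deg [-0.17  0.02]
top tab 148 x [-19.5  17.5] y [-7.6  6.8] z [15.6 45.6 49.6]
[0.56704401 0.09174607 0.23977286] [ 0.70579911  0.24978144 -0.60834219  1.64122164 -0.47049869  1.39316582
  0.16465184]
shift mm [  13.9 -111.7   38.5] units [ 0.056 -0.447  0.154] | turn deg [ -2.35 -34.81   0.8 ] units [-0.078 -1.16   0.027]
```

View pics/c1.png

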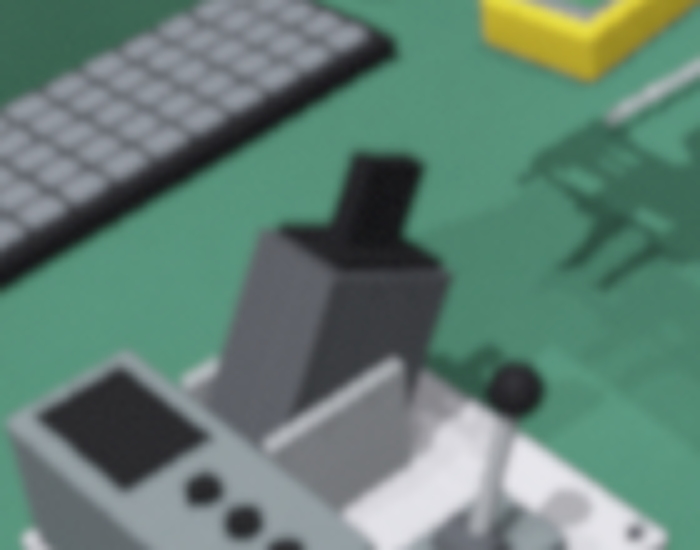

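The crop shows the module seated: collar flush on the block at (345,250), tab upright at (380,200). The lever ball at (515,390) still leans to the front. Next is the lever.

```bash
python3 -m inch '[{"slide":[0,-0.1,0],"angular":[-0.01,-0.2,0],"claw":-1},{"slide":[0.03,-0.25,0.0],"angular":[-0.03,-0.4,0.01],"claw":-1},{"slide":[0.056,-0.447,0.1],"angular":[-0.07,-0.98,0.02],"claw":-1},{"slide":[0.056,-0.447,0.1],"angular":[-0.07,-0.98,0.02],"claw":-1},{"slide":[0.056,-0.447,0.1],"angular":[-0.07,-0.98,0.02],"claw":-1},{"slide":[0.056,-0.447,0.1],"angular":[-0.07,-0.98,0.02],"claw":-1}]'; python3 - <<'E'
from h import *
s=ctrl.get_state();print((s["position"]-TO)@Rt())
rel(TO+Rt()@[-.112,.07,.18],frame([0,0,-1],-BY))
E
```

```text
time: 13.55
position: [0.455, 0.1237, 0.2307]
tool_rot: [-2.233, -2.11, -0.1]
ft_force: [0.0, -1.7, -1.0]
grip_width: 0.005
grip_force: 0.0
[-0.10090166  0.07059054  0.23071276]
shift mm [-15.8   0.7  49.4] units [-0.063  0.003  0.198] | turn deg [-0.29 -5.4   0.45] units [-0.01  -0.18   0.015]
```

```bash
python3 -m inch '[{"slide":[-0.063,0.003,0.15],"angular":[-0.01,-0.18,0.015],"claw":-1},{"slide":[-0.063,0.003,0.2],"angular":[-0.01,-0.18,0.015],"claw":-1},{"slide":[-0.063,0.003,0.2],"angular":[-0.01,-0.18,0.015],"claw":-1}]'; python3 - <<'E'
from h import *
s=ctrl.get_state();print((s["position"]-TO)@Rt())
rel(TO+Rt()@[-.112,.07,.096],frame([0,0,-1],-BY))
E
```

```text
time: 13.85
position: [0.4541, 0.1102, 0.1775]
tool_rot: [-2.293, -2.138, 0.003]
ft_force: [0.4, -0.3, 0.1]
grip_width: 0.009
grip_force: 0.0
[-0.11436033  0.07062444  0.17748258]
shift mm [ 2.1  1.1 81.5] units [0.008 0.004 0.326] | turn deg [-0.35 -0.18 -0.33] units [-0.012 -0.006 -0.011]
```

```bash
python3 -m inch '[{"slide":[0,0.004,0.2],"angular":[0,0,0],"claw":-1},{"slide":[0,0.004,0.326],"angular":[0,0,0],"claw":-1},{"slide":[0,0.004,0.326],"angular":[0,0,0],"claw":-1},{"slide":[0.08,0.004,0.326],"angular":[0,0,0],"claw":-1},{"slide":[0.16,0.004,0.326],"angular":[0,0,0],"claw":-1},{"slide":[0.24,0.004,0.326],"angular":[0,0,0],"claw":-1},{"slide":[0.32,0.004,0.326],"angular":[0,0,0],"claw":-1},{"slide":[0.34,0.004,0.326],"angular":[0,0,0],"claw":-1}]'; cat >t.py <<'E'
from h import *
s=ctrl.get_state();print("tester mm",((s["position"]-TO)@Rt()*1000).round(1),"F",(np.array(s["ft_force"])@Rt()).round(1))
E
python3 t.py
```

```text
time: 14.65
position: [0.4645, 0.1979, 0.1012]
tool_rot: [-2.296, -2.144, -0.007]
ft_force: [0.0, -0.1, 0.3]
grip_width: 0.007
grip_force: 0.0
tester mm [-26.3  65.9 101.2] F [-0.1 -0.   0.3]
```

```bash
python3 -m inch '[{"slide":[0.03,-0.012,0.015],"angular":[0,0,0],"claw":-1},{"slide":[0.06,-0.012,0.015],"angular":[0,0,0],"claw":-1},{"slide":[0.075,-0.012,0.015],"angular":[0,0,0],"claw":-1},{"slide":[0.075,-0.012,0.015],"angular":[0,0,0],"claw":-1}]'; python3 t.py; python3 -m inch '[{"slide":[0.01,0,0],"angular":[0,0,0],"claw":-1},{"slide":[0.02,0,0],"angular":[0,0,0],"claw":-1},{"slide":[0.02,0,0],"angular":[0,0,0],"claw":-1}]'; python3 t.py
```

```text
time: 15.05
position: [0.4614, 0.2146, 0.0952]
tool_rot: [2.297, 2.143, 0.002]
ft_force: [0.0, -0.6, -0.6]
grip_width: 0.006
grip_force: 0.0
tester mm [-9.7 70.1 95.2] F [-0.5 -0.1 -0.6]
time: 15.35
position: [0.4617, 0.2196, 0.0951]
tool_rot: [2.297, 2.143, 0.002]
ft_force: [0.5, 0.0, -0.7]
grip_width: 0.008
grip_force: 0.0
tester mm [-4.7 70.2 95.1] F [ 0.1 -0.5 -0.7]
```

```bash
M='.'; python3 -m inch '[{"slide":[0.008,0,0],"angular":[0,0,0],"claw":-1},{"slide":[0.012,0,0],"angular":[0,0,0],"claw":-1},{"slide":[0.012,0,0],"angular":[0,0,0],"claw":-1}]' >/dev/null; python3 t.py; python3 -m inch '[{"slide":[0.008,0,0],"angular":[0,0,0],"claw":-1},{"slide":[0.008,0,0],"angular":[0,0,0],"claw":-1}]'>/dev/null; python3 t.py
python3 - <<'E'
from h import *
im=ctrl.get_image("side"); c=pix(im,MOUTH)[0].astype(int); cv2.imwrite("pics/c2.png",cv2.resize(im["color"][c[1]-50:c[1]+60,c[0]-70:c[0]+70,::-1],(700,550),interpolation=cv2.INTER_CUBIC))
E
```

```text
tester mm [-1.7 70.2 95. ] F [ 0.8 -0.4 -0.7]
tester mm [ 0.4 70.2 95. ] F [ 1.2  0.5 -0.5]
```

View pics/c2.png

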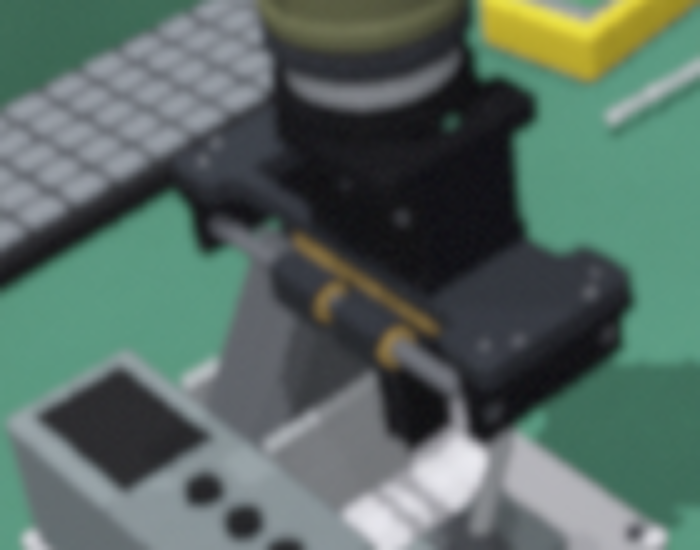

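```bash
python3 - <<'E'
from h import *
im=ctrl.get_image("side"); c=pix(im,MOUTH)[0].astype(int)
s=ctrl.get_state(); Rm=R.from_rotvec(s["tool_rot"]).as_matrix()
pts={"tcp":s["position"],"tip":s["position"]+.011*Rm[:,2]}
for q in(0,.25,.5,.75,1): pts["ball%g"%q]=TO+Rt()@[-.02+.08*np.sin(q-.5),.07,.034+.08*np.cos(q-.5)]
pts["pivot"]=TO+Rt()@[-.02,.07,.034]
for k,v in pts.items(): print(k,((pix(im,v)[0]-c+[70,50])*5).round(),np.round(v,3))
for r in ctrl.outline_of("lever","side")[:2]+ctrl.outline_of("lever_tip","side")[:2]:
    p=cloud(im)[r["mask"]]; print(r["confidence"],(np.array(r["bbox"][:2])-c+[70,50])*5,((np.nanmedian(p,0)-TO)@Rt()).round(3))
W=cloud(im)
P=(W.reshape(-1,3)-TO)@Rt(); k=(abs(P[:,1]-.07)<.04)&(P[:,2]>.05)&(P[:,2]<.085)&(abs(P[:,0]+.02)<.06)
print(k.sum()); print((np.percentile(P[k],[2,50,98],axis=0)*1000).round())
E
```

```text
tcp [425. 473.] [0.462 0.224 0.095]
tip [427. 493.] [0.462 0.224 0.084]
ball0 [526. 386.] [0.458 0.166 0.104]
ball0.25 [492. 395.] [0.46  0.185 0.112]
ball0.5 [457. 415.] [0.461 0.204 0.114]
ball0.75 [421. 444.] [0.462 0.224 0.112]
ball1 [389. 481.] [0.463 0.243 0.104]
pivot [472. 550.] [0.461 0.204 0.034]
0.54 [487. 488.] [-0.028  0.073  0.064]
91
[[-39.  67.  51.]
 [-28.  74.  67.]
 [ 39.  81.  84.]]
```

In this view the gripper hides the ball, so I can't confirm the lever's position. I'll lift clear and measure the lever from depth.

```bash
python3 -m inch '[{"slide":[-0.02,0,0],"angular":[0,0,0],"claw":-1},{"slide":[-0.04,0,-0.2],"angular":[0,0,0],"claw":-1},{"slide":[-0.12,0,-0.4],"angular":[0,0,0],"claw":-1},{"slide":[-0.3,0,-0.5],"angular":[0,0,0],"claw":-1},{"slide":[-0.6,0,-0.5],"angular":[0,0,0],"claw":-1},{"slide":[-0.6,0,-0.5],"angular":[0,0,0],"claw":-1}]'; python3 t.py; cat > lev.py <<'E'
from h import *
for n in("side","top"):
    im=ctrl.get_image(n); W=cloud(im)
    P=(W.reshape(-1,3)-TO)@Rt(); k=(abs(P[:,1]-.07)<.022)&(P[:,2]>.055)&(P[:,2]<.14)&(abs(P[:,0]+.02)<.075)&(P[:,0]<.033+.02*(P[:,2]>.095))
    for a in np.arange(.055,.13,.015):
        q=P[k&(P[:,2]>a)&(P[:,2]<a+.015)]
        if len(q)>3: print(n,round(a,3),len(q),(np.percentile(q,[5,50,95],axis=0)*1000).round().tolist())
    if n=="side":
        c=pix(im,MOUTH)[0].astype(int); cv2.imwrite("pics/c3.png",cv2.resize(im["color"][c[1]-50:c[1]+60,c[0]-70:c[0]+70,::-1],(700,550),interpolation=cv2.INTER_CUBIC))
E
python3 lev.py
```

```text
time: 16.65
position: [0.4517, 0.0704, 0.2213]
tool_rot: [2.299, 2.135, 0.002]
ft_force: [-0.1, -0.0, -0.6]
grip_width: 0.008
grip_force: 0.0
tester mm [-154.3   70.4  221.3] F [-0.   0.  -0.6]
side 0.055 32 [[-34.0, 67.0, 56.0], [-29.0, 73.0, 64.0], [-24.0, 76.0, 69.0]]
side 0.07 30 [[-39.0, 68.0, 72.0], [-35.0, 74.0, 77.0], [-30.0, 76.0, 84.0]]
side 0.085 29 [[-47.0, 68.0, 85.0], [-42.0, 74.0, 91.0], [-37.0, 77.0, 99.0]]
side 0.1 69 [[-58.0, 66.0, 102.0], [-45.0, 79.0, 110.0], [-39.0, 83.0, 115.0]]
side 0.115 43 [[-58.0, 64.0, 115.0], [-50.0, 73.0, 118.0], [-42.0, 79.0, 120.0]]
```

View pics/c3.png

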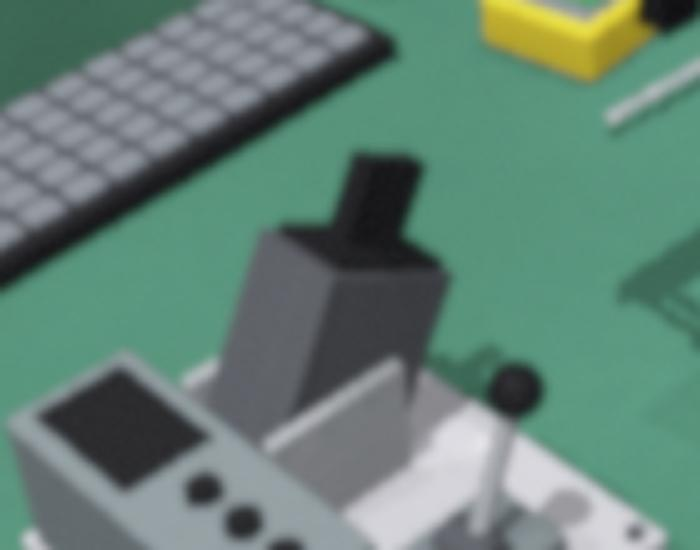

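The lever hasn't moved: its ball is still at (515,390), tester x ≈ -50 mm. My finger must have skipped over it before the descent finished. I'll do it again lower, and check the height before pushing.

```bash
python3 -m inch '[{"slide":[0.1,0,0.2],"angular":[0,0,0],"claw":-1},{"slide":[0.16,0,0.4],"angular":[0,0,0],"claw":-1},{"slide":[0.16,0,0.565],"angular":[0,0,0],"claw":-1},{"slide":[0.16,0,0.565],"angular":[0,0,0],"claw":-1},{"slide":[0.16,0,0.565],"angular":[0,0,0],"claw":-1}]'; python3 t.py; python3 - <<'E'
from h import *
# what gripper points lie low near the TCP?
s=ctrl.get_state()
for n in("side","top"):
    im=ctrl.get_image(n); P=(cloud(im).reshape(-1,3)-TO)@Rt()
    t=(s["position"]-TO)@Rt()
    k=(abs(P[:,0]-t[0])<.04)&(abs(P[:,1]-t[1])<.05)&(P[:,2]>.03)&(P[:,2]<.2)
    for a in np.arange(.03,.2,.015):
        q=P[k&(P[:,2]>a)&(P[:,2]<a+.015)]-[t[0],t[1],0]
        if len(q)>3: print(n,round(a,3),len(q),(np.percentile(q,[3,50,97],axis=0)*1000).round().tolist())
E
```

```text
time: 17.25
position: [0.454, 0.1154, 0.0789]
tool_rot: [-2.295, -2.143, -0.001]
ft_force: [0.5, 0.4, 0.9]
grip_width: 0.007
grip_force: 0.0
tester mm [-109.2   71.2   78.9] F [ 0.4 -0.5  0.9]
side 0.09 11 [[-9.0, -8.0, 102.0], [6.0, 8.0, 104.0], [11.0, 9.0, 105.0]]
side 0.105 65 [[-9.0, -8.0, 105.0], [9.0, 8.0, 113.0], [12.0, 10.0, 120.0]]
side 0.12 61 [[-10.0, -8.0, 120.0], [9.0, 9.0, 127.0], [12.0, 12.0, 134.0]]
side 0.135 57 [[-5.0, -11.0, 136.0], [10.0, 10.0, 141.0], [13.0, 15.0, 149.0]]
side 0.15 10 [[-9.0, 9.0, 150.0], [10.0, 15.0, 152.0], [12.0, 17.0, 159.0]]
side 0.165 34 [[1.0, -27.0, 170.0], [33.0, 28.0, 178.0], [38.0, 33.0, 180.0]]
side 0.18 213 [[16.0, -44.0, 181.0], [36.0, 10.0, 189.0], [39.0, 45.0, 194.0]]
side 0.195 155 [[23.0, -30.0, 195.0], [30.0, 8.0, 197.0], [38.0, 33.0, 199.0]]
top 0.18 96 [[-38.0, -48.0, 183.0], [-32.0, 0.0, 192.0], [-26.0, 47.0, 195.0]]
top 0.195 131 [[-38.0, -36.0, 195.0], [-31.0, -9.0, 198.0], [-25.0, 32.0, 200.0]]
```

```bash
python3 - <<'E'
from h import *
s=ctrl.get_state(); Rm=R.from_rotvec(s["tool_rot"]).as_matrix()
im=ctrl.get_image("side"); a=im["color"][:,:,::-1].copy()
c=pix(im,s["position"])[0]; x0,y0=int(c[0])-60,int(c[1])-60
b=cv2.resize(a[y0:y0+100,x0:x0+120],None,fx=6,fy=6,interpolation=cv2.INTER_CUBIC)
for d,col in((0.011,(0,0,255)),(-.023,(255,0,255)),(-.059,(0,255,255))):
    p=(pix(im,s["position"]+d*Rm[:,2])[0]-[x0,y0])*6; cv2.circle(b,tuple(int(v) for v in p),3,col,-1); print(d,p.round())
cv2.imwrite("pics/c4.png",b)
T=np.array(im["extrinsics"]); print(R.from_matrix(T[:3,:3]).magnitude(), T[:3,3], s["joint_positions"])
E
```

```text
0.011 [366. 383.]
-0.023 [363. 315.]
-0.059 [358. 239.]
2.555553200144826 [-0.03578171  0.6309765   0.70771205] [ 0.53577852  0.08631212 -0.86176465  2.0037805   0.07520468  1.0779603
 -0.42935155]
```

View pics/c4.png

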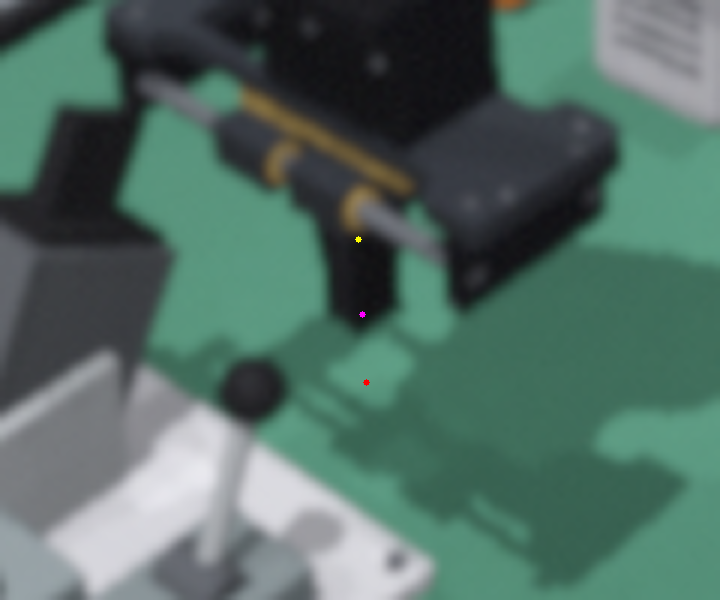

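The picture shows the closed fingertips at (362,325), about 34 mm above the nominal tip mark at (366,383). That is why the first sweep passed over the ball at (252,388). I'll go 13 mm lower, shift 6 mm away from the module, and push.

```bash
python3 -m inch '[{"slide":[0,-0.024,0.052],"angular":[0,0,0],"claw":-1},{"slide":[0,-0.024,0.052],"angular":[0,0,0],"claw":-1},{"slide":[0.06,-0.024,0.052],"angular":[0,0,0],"claw":-1},{"slide":[0.12,-0.024,0.052],"angular":[0,0,0],"claw":-1},{"slide":[0.18,-0.024,0.052],"angular":[0,0,0],"claw":-1},{"slide":[0.22,-0.024,0.052],"angular":[0,0,0],"claw":-1},{"slide":[0.22,-0.024,0.052],"angular":[0,0,0],"claw":-1}]'; python3 t.py; python3 lev.py
```

```text
time: 18.1
position: [0.4522, 0.1714, 0.066]
tool_rot: [2.295, 2.145, 0.003]
ft_force: [-0.3, 0.0, -0.3]
grip_width: 0.005
grip_force: 0.0
tester mm [-53.5  76.5  66. ] F [ 0.   0.3 -0.3]
side 0.055 21 [[-23.0, 71.0, 56.0], [-19.0, 74.0, 62.0], [-17.0, 75.0, 70.0]]
side 0.07 23 [[-25.0, 70.0, 71.0], [-21.0, 75.0, 78.0], [-19.0, 76.0, 84.0]]
side 0.085 66 [[-61.0, 71.0, 87.0], [-43.0, 78.0, 94.0], [-21.0, 86.0, 99.0]]
side 0.1 88 [[-62.0, 73.0, 102.0], [-44.0, 83.0, 109.0], [-17.0, 87.0, 114.0]]
side 0.115 141 [[-52.0, 66.0, 116.0], [-31.0, 77.0, 122.0], [-18.0, 88.0, 127.0]]
side 0.13 18 [[-62.0, 84.0, 130.0], [-44.0, 90.0, 135.0], [-42.0, 92.0, 138.0]]
top 0.115 5 [[-65.0, 69.0, 118.0], [-64.0, 70.0, 123.0], [-63.0, 74.0, 127.0]]
```

The lever is moving now. I'll push on to the stop.

```bash
python3 -m inch '[{"slide":[0.06,0,0],"angular":[0,0,0],"claw":-1},{"slide":[0.12,0,0],"angular":[0,0,0],"claw":-1},{"slide":[0.17,0,0],"angular":[0,0,0],"claw":-1},{"slide":[0.17,0,0],"angular":[0,0,0],"claw":-1}]' >/dev/null; python3 t.py; python3 -m inch '[{"slide":[0.01,0,0],"angular":[0,0,0],"claw":-1},{"slide":[0.016,0,0],"angular":[0,0,0],"claw":-1},{"slide":[0.016,0,0],"angular":[0,0,0],"claw":-1}]' >/dev/null; python3 t.py; python3 -m inch '[{"slide":[0.008,0,0],"angular":[0,0,0],"claw":-1},{"slide":[0.008,0,0],"angular":[0,0,0],"claw":-1}]' >/dev/null; python3 t.py; python3 lev.py
```

```text
tester mm [-11.6  76.5  65.7] F [-0.1  0.   0.6]
tester mm [-9.3 76.1 65.6] F [-0.8  0.6 -0.3]
tester mm [-6.6 76.1 65.8] F [-1.7 -0.7 -1.8]
side 0.055 23 [[-9.0, 71.0, 56.0], [-3.0, 74.0, 64.0], [3.0, 76.0, 69.0]]
side 0.07 22 [[-2.0, 72.0, 72.0], [4.0, 74.0, 77.0], [10.0, 75.0, 83.0]]
side 0.085 50 [[-16.0, 73.0, 87.0], [2.0, 84.0, 94.0], [18.0, 86.0, 99.0]]
side 0.1 158 [[-10.0, 65.0, 101.0], [14.0, 80.0, 109.0], [29.0, 86.0, 114.0]]
side 0.115 74 [[-3.0, 67.0, 115.0], [5.0, 76.0, 118.0], [23.0, 88.0, 128.0]]
side 0.13 14 [[-11.0, 85.0, 131.0], [3.0, 89.0, 134.0], [6.0, 91.0, 138.0]]
top 0.055 8 [[-14.0, 65.0, 55.0], [-12.0, 68.0, 61.0], [-10.0, 71.0, 65.0]]
top 0.13 4 [[-17.0, 69.0, 132.0], [-16.0, 73.0, 134.0], [-16.0, 76.0, 136.0]]
```

```bash
python3 -m inch '[{"slide":[0.012,0,0],"angular":[0,0,0],"claw":-1},{"slide":[0.012,0,0],"angular":[0,0,0],"claw":-1}]' >/dev/null; python3 t.py; python3 -m inch '[{"slide":[0.006,0,0],"angular":[0,0,0],"claw":-1},{"slide":[0.006,0,0],"angular":[0,0,0],"claw":-1}]' >/dev/null; python3 t.py
```

```text
tester mm [-4.4 76.  65.6] F [-3.6 -0.   0. ]
tester mm [-4.3 76.  65.6] F [-7.2  0.5  2.7]
```

That is a hard stop: force is rising with no motion. A little more push, then I back straight off and clear.

```bash
python3 -m inch '[{"slide":[0.006,0,0],"angular":[0,0,0],"claw":-1},{"slide":[0.006,0,0],"angular":[0,0,0],"claw":-1}]' >/dev/null; python3 t.py; python3 -m inch '[{"slide":[-0.06,0,0],"angular":[0,0,0],"claw":-1},{"slide":[-0.12,0,-0.02],"angular":[0,0,0],"claw":-1},{"slide":[-0.3,0,-0.15],"angular":[0,0,0],"claw":-1},{"slide":[-0.5,0,-0.3],"angular":[0,0,0],"claw":-1},{"slide":[-0.7,0,-0.5],"angular":[0,0,0],"claw":-1},{"slide":[-0.8,0,-0.6],"angular":[0,0,0],"claw":-1},{"slide":[-0.8,0,-0.6],"angular":[0,0,0],"claw":-1}]'; python3 lev.py; python3 - <<'E'
from h import *
B=np.column_stack([BX,BY,BZ])
for n in("side","top"):
    im=ctrl.get_image(n); P=(cloud(im).reshape(-1,3)-MOUTH)@B
    q=P[(abs(P[:,0])<.036)&(abs(P[:,1])<.023)&(P[:,2]>.0015)&(P[:,2]<.0095)]; print(n,"collar z",np.median(q[:,2])*1000)
    q=P[(abs(P[:,0])<.03)&(abs(P[:,1])<.02)&(P[:,2]>.012)&(P[:,2]<.06)]; print(" tab top",np.percentile(q[:,2],98)*1000,"x",np.percentile(q[:,0],[2,98])*1000,"y",np.percentile(q[:,1],[2,98])*1000)
E
```

```text
tester mm [-4.2 76.  65.5] F [-10.1   1.2   4.2]
time: 20.5
position: [0.4436, 0.0222, 0.2191]
tool_rot: [2.297, 2.135, 0.007]
ft_force: [1.4, -0.1, -0.1]
grip_width: -0.0
grip_force: 0.0
side 0.055 22 [[-11.0, 72.0, 55.0], [-4.0, 74.0, 62.0], [1.0, 77.0, 68.0]]
side 0.07 24 [[-0.0, 72.0, 71.0], [5.0, 74.0, 77.0], [11.0, 76.0, 84.0]]
side 0.085 14 [[6.0, 72.0, 86.0], [15.0, 76.0, 93.0], [30.0, 81.0, 99.0]]
side 0.1 101 [[12.0, 66.0, 102.0], [24.0, 77.0, 110.0], [31.0, 83.0, 115.0]]
side 0.115 18 [[16.0, 65.0, 115.0], [20.0, 72.0, 115.0], [26.0, 76.0, 117.0]]
top 0.085 18 [[5.0, 50.0, 86.0], [8.0, 69.0, 90.0], [48.0, 74.0, 96.0]]
top 0.1 67 [[7.0, 59.0, 106.0], [15.0, 70.0, 113.0], [26.0, 80.0, 115.0]]
top 0.115 30 [[13.0, 62.0, 115.0], [18.0, 70.0, 117.0], [27.0, 76.0, 120.0]]
side collar z 4.914903179478711
 tab top 47.18053343869687 x [-19.57455805  16.89199831] y [-5.84878701  9.39129339]
top collar z 6.057610477941518
 tab top 51.6391836168499 x [-16.82916562  17.31332095] y [-7.73104081 -2.70788646]
```

```bash
python3 -c "
from bench import ctrl
print(ctrl.close_job())"
```

```text
the job is handed in; nothing more can be done
None
```

I handed in the job at about 21 s: the slim module sits home in the bay with its collar on the mouth, I let go of it, and the lever is hard against its back stop. The lever took two tries, because my first sweep passed over the ball, and I never moved towards the other items.

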